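# Fit the ticket stem into its push-fit foot

## Task

Take the ticket stem (the one with the collar and the slotted clip) out of the wooden rack and push it tip down into the push-fit foot, past the sprung grip ring, until it bottoms firmly in the socket, then let go of it. Push slowly and by feel, never forcing it with more than about 20 N, leave the two other rods in the rack, and do not disturb the goods on the table.

Things in the scene. Friction and masses are not known exactly. Their poses are not given: they have to be found in the camera images.
- stem: Ticket stem, the part to fit: plain aluminium tube 16 mm in diameter, 126 mm long in all, about 0.12 kg, standing in one of the rack's holes. Origin at the centre of its lower end (tip), own z along the tube, up. The lowest 5 mm taper to 10 mm diameter. A round collar (28 mm diameter) sits 70 to 76 mm above the tip; a slotted clip 12 x 14 x 10 mm tops it.
- stem_tip (a point): Centre of the stem's lower end (the same point as its origin).
- stem_collar_top (a point): On the stem's axis at the collar's top face, 76 mm above the tip. The 40 mm of plain 16 mm tube above it is the place to grip; with the fingertips just above the collar, the collar carries the push.
- rack: Wooden rack, fixed, 60 (its x) x 150 (its y) x 45 mm high, origin at the centre of its underside. Three upright holes along its y, at -50, 0 and +50 mm, 18 mm wide, 38 mm deep (a rod's tip stands 7 mm above the table). The stem is in one, two other rods in the others, in any order; the stem is the tallest and the only one with a collar.
- plain_rod: Bystander: plain 16 mm rod, 85 mm long, no collar, standing in the rack; origin at its tip. Stays there.
- ball_rod: Bystander: 16 mm rod, 86 mm tall with a 26 mm ball on top, standing in the rack; origin at its tip. Stays there.
- foot: Push-fit foot, fixed to the table: dark steel plate 120 x 90 x 8 mm with a 46 x 46 mm aluminium block standing on it to 72 mm above the table; origin at the centre of its underside, own z up. An upright socket in the block's top takes the stem. Its rigid bottom lies 24 to 46 mm below the mouth, differing each time and not to be seen from outside.
- foot_mouth (a point): Centre of the socket's mouth, on the block's top face. Bore 17.5 mm, mouth chamfered 3 mm. A sprung grip ring sits 14 mm down: it resists from about 11 mm of tip depth, is passed at about 19 mm after a push of 6 to 15 N, and then drags with 2 to 8 N and holds the tube upright.
- seat (a joint): The sprung seat plate on the socket's bottom, out of sight: 0 until the stem's tip reaches it (21 to 43 mm down), 3 mm (0.003) when the tip has pushed it solidly onto the bottom, which takes under 2 N on top of the ring's drag. The ring then keeps the stem from being pushed back up.
- box_a: Bystander, not to be disturbed: small black gift box, 55 x 55 x 60 mm high, origin under its centre
- box_b: Bystander, not to be disturbed: black gift box, 70 x 70 x 80 mm high, origin under its centre
- box_c: Bystander, not to be disturbed: black gift box, 70 x 70 x 80 mm high, origin under its centre
- bauble: Bystander, not to be disturbed: glass bauble, 52 mm, fixed in a clear cup, 67 mm tall in all, origin under its centre
- tape: Bystander, not to be disturbed: roll of paper tape lying flat, 80 mm across, 20 mm high, origin under its centre
- tickets: Bystander, not to be disturbed: pad of blank paper tickets, 70 x 100 x 12 mm high, origin under its centre
- screwdriver: Bystander, not to be disturbed: lying screwdriver, 170 mm long, red handle

How it is judged:
On the way, in this order (a step that is already met when the one before it is completed fails the run):
1. the stem is lifted clear of the rack (height (world z) of stem_tip above 0.065 m), for 0.1 s.
2. the stem has been pushed down to the solid bottom of the foot's socket (value of joint seat above 0.001 m and z of stem_tip in the frame of foot_mouth below -0.018 m and horizontal distance between stem_tip and foot_mouth below 0.003 m and angle between stem's own z axis and vertical below 0.07 rad), for 0.1 s.
At the end, for the whole second after the job is handed in: The stem stands in the foot's socket with its tip within 2 mm of the solid bottom (seat pushed down at least 1 of its 3 mm), within 3 mm of the socket's axis, upright within 4 degrees, released and at rest (all of step 2 and linear speed of stem below 0.01 m/s and angular speed of stem below 0.1 rad/s); the robot touches nothing.
It fails at once if the stem is forced into the foot with more than about 25 N (42 N of contact in all, of which the grip ring pinching the tube makes up some 12 N) (contact force between stem and foot above 42 N).
It fails at once if one of the other rods is taken out of the rack (distance of any of plain_rod, ball_rod from where it was at the start of the episode above 0.02 m).
It fails at once if a bystander on the table is shifted by more than 30 mm (distance of any of box_a, box_b, box_c, bauble, tape, tickets, screwdriver from where it was at the start of the episode above 0.03 m).
It also fails if it takes over 48 s, if anything falls off the work surface, if the arm or the gripper's body presses on something with over 40 N, if the wrist force passes 120 N, or if a joint passes its speed limit or range.

## Robot

A 7-joint arm with a two-finger parallel gripper is mounted at the origin on the work surface. World frame = base frame: x ahead of the robot, y to its left, z up, the work surface at z = 0. Lengths are in m, angles in rad, forces in N, time in s.
With the tool pointing down it reaches from about 0.425 to 0.925 m from the base axis. Payload 6.8 kg.
Tool frame: the origin (TCP) lies midway between the tips of the shut fingers; the grasp point (between the pads) lies 19 mm behind it; z points along the fingers, y is the line along which they close (so a half turn about z gives the same grasp; the last joint's range is limited). The gripper opens to 85 mm and grips with 20 to 120 N. Pads are 22 mm wide; open, the fingers measure 114 mm over their backs; the gripper's body (76 mm by 85 mm) begins 54 mm behind the grasp point. The pads swing forward as they close: fully open they stand 13 mm farther back than shut.
Start: joints at [1.135, 0.477, 0.022, 1.555, -0.011, 1.109, -0.083], TCP at [0.217, -0.639, 0.231] pointing down, gripper open.
Joint ranges: [-2.96, 2.96], [-0.34, 2.1], [-1.41, 1.46], [0.24, 2.44], [-1.37, 4.51], [0.17, 1.92], [-2.96, 2.96]. Speed limits (rad/s): [2.39, 2.39, 3.14, 3.14, 3.14, 3.14, 3.14].

## Interface

Orientations are given as a rotation vector (axis times angle).
In Python, from bench import r gives the robot as it stands. The module is installed in compiled form; this text tells all that it offers.
- The arm moves only by the tool apply_moves, never from a script. Its argument "rows" is a list of rows, each a list of 6 numbers: the shift along the tool's x, y, z scaled (see below), then the turn, a rotation vector about the tool's x, y, z scaled (see below). A call has 1 to 5 rows; each row is the pose to reach, as a shift and turn from the pose commanded when the call began, along the tool's axes at that moment; what a row does not reach only later rows make up. The controller multiplies each number of a shift by 0.25 m and each number of a turn by 90 degrees. A row lasts 1/8 s, in which the tool goes at most 62.5 mm and 10.7 degrees, less where a joint would pass 70% of its speed; a pose out of reach is approached as far as the arm can. A call with a number of a shift or a turn outside -1 to 1 is refused whole. A call with a gripper value outside its range is refused whole. "claw" is the opening, from 0 (shut) to 1 (fully open), set as the call begins (left out, the last holds). The fingers move at their own pace and stop on an object; "newtons" is the grip in N (left out, the last holds). Time passes only in rows, so rows that repeat a pose let the fingers close. It gives the time, the measured TCP pose, the force, the opening and the grip force at its end, in the units of the state.
- r.get_obs(): the state, without advancing time (a new reading comes with each control period).
- r.grab_frame(name): name is "scene" or "top"; returns a dict with "pixels" (384x512x3 uint8, red, green, blue), "intrinsics" (3x3 intrinsics, pixels), "dist" ([k1, k2, p1, p2, k3] as OpenCV has them; the pictures are not rectified), "eye" and "attitude" of the camera in the world. Camera axes: x right, y up, looking along -z (the intrinsics and any distortion apply to the point x, -y, -z); pixel columns grow to the right and rows downward; lengths in m; the calibration is good to about 2 mm. A picture is of the moment at which its call begins. There is no depth.
- r.hand_in(): hands the job in; it is judged then, once.
Trained networks look in a picture, given as the dict that the camera call returned (one of the last four; its "shot" number tells which), for a name from the list of things; names that differ only in an ending like _2 or _b are one class to them, and where a whole thing is asked for, a point or a joint stands for the part that bears it (a point fixed in the world has none). Each returns a list of dicts, best first, with "conf" (0 to 1); they miss things now and then, are a little off and sometimes report something else, mostly with a low value. They report only what shows in the picture. A call takes as long as a camera call.
- r.search_frame(picture, thing): "rect" ([left, top, width, height] in pixels, round what is visible of it).
- r.outline_of(picture, thing): "pixels" (384x512 bool, what is visible of it) and "rect" ([left, top, width, height] in pixels, round what is visible of it).
- r.landmark_of(picture, thing): "point" ([column, row] in pixels: a listed point, or the origin of a listed thing).
The state is a dict: "clock": time; "joints": joint angles; "qvel": joint speeds; "tau": joint torques, N m; "tcp_pos": TCP position; "orientation": TCP orientation; "contact_force": force on the tool from outside, world axes, zero at the start; "moment": the same for the moment, N m; "grip_width": finger opening in m; "gripper_force": force on a finger pad.
Only numpy, scipy, OpenCV 4.12 (cv2) and the standard library are available. Lean on these libraries where they do the work, as an engineer would, in place of code of your own. Each camera call takes 0.05 s, during which the arm holds its last target. There are 200 camera calls.

## Working session

There is one attempt and no reset: what is moved stays moved. The work goes in short steps, Python scripts to look and compute and a tool call to move; the robot and the scene stay as the last step left them, time stands still between calls to the robot, and variables do not carry over. Pictures are saved under pics/ and viewed, at most 10 in all, crops included, and the job is handed in when it is done.

Besides the shell and the picture viewer there is one more tool, called after "Emit:" as name(argument=value, ...) on one line, values as JSON. apply_moves: Moves the arm, as the interface text tells. Its arguments: {"type":"object","properties":{"rows":{"type":"array","items":{"type":"array","items":{"type":"number"}}},"claw":{"type":"number"},"newtons":{"type":"number"}},"required":["rows"]}

```bash
mkdir -p pics; cat > h.py <<'E'
import numpy as np, cv2
from bench import r
from scipy.spatial.transform import Rotation as R
def rotm(a):
    a=np.array(a,float)
    if a.shape==(3,3): return a
    return R.from_rotvec(a).as_matrix() if a.size==3 else R.from_quat(a).as_matrix()
def ray(p,uv):
    x=cv2.undistortPoints(np.array([[uv]],float),np.array(p['intrinsics']),np.array(p['dist']))[0,0]
    d=rotm(p['attitude'])@np.array([x[0],-x[1],-1]); return np.array(p['eye']),d
def at_z(p,uv,z):
    e,d=ray(p,uv); return e+d*(z-e[2])/d[2]
def proj(p,X):
    c=rotm(p['attitude']).T@(np.array(X,float)-p['eye']); 
    return cv2.projectPoints(np.array([[c[0],-c[1],-c[2]]]),np.zeros(3),np.zeros(3),np.array(p['intrinsics']),np.array(p['dist']))[0].ravel()
def tri(rays):
    A=0;b=0
    for e,d in rays:
        d=d/np.linalg.norm(d);P=np.eye(3)-np.outer(d,d);A=A+P;b=b+P@e
    return np.linalg.solve(A,b)
E
python3 - <<'E'
from h import *
s=r.get_obs(); print({k:np.round(v,3).tolist() for k,v in s.items()})
P={}
for n in('scene','top'):
    P[n]=p=r.grab_frame(n); cv2.imwrite(f'pics/{n}0.png',p['pixels'][:,:,::-1]); print(n,p['eye'],p['attitude'],np.round(p['intrinsics'],1).tolist(),p['dist'])
H=dict(stem=.007,stem_tip=.007,stem_collar_top=.083,rack=0,plain_rod=.007,ball_rod=.007,foot=0,foot_mouth=.072,box_a=0,box_b=0,box_c=0,bauble=0,tape=0,tickets=0,screwdriver=0)
for t,z in H.items():
    rs=[]
    for n,p in P.items():
        L=r.landmark_of(p,t)[:2]
        for l in L: print(t,n,round(l['conf'],2),np.round(l['point'],1),np.round(at_z(p,l['point'],z),3))
        if L: rs.append(ray(p,L[0]['point']))
    if len(rs)==2: print('   tri',np.round(tri(rs),3))
E
```

```text
{'clock': 0.0, 'joints': [1.135, 0.478, 0.022, 1.556, -0.012, 1.109, -0.083], 'qvel': [0.0, -0.001, -0.0, -0.001, 0.001, 0.001, -0.003], 'tau': [-0.0, -59.644, 1.608, -28.119, 0.012, 0.009, 0.0], 'tcp_pos': [0.217, -0.638, 0.23], 'orientation': [-3.098, -0.512, 0.001], 'contact_force': [-0.045, 0.079, 0.378], 'moment': [-0.002, 0.015, -0.007], 'gripper_force': 0.0, 'grip_width': 0.086}
scene [ 1.31055102 -0.3805072   0.72645708] [0.82867055 0.53185172 1.03290902] [[364.9, 0.0, 244.7], [0.0, 364.9, 193.7], [0.0, 0.0, 1.0]] [-0.07528387  0.          0.          0.          0.        ]
top [0.4180017  0.00549819 1.10334278] [ 0.1039456  -0.1101532  -1.57332406] [[362.6, 0.0, 254.0], [0.0, 362.6, 183.8], [0.0, 0.0, 1.0]] [-0.03505265  0.          0.          0.          0.        ]
stem scene 0.72 [162.3 237.3] [ 0.511 -0.268  0.007]
stem top 0.46 [334.6 203.7] [ 0.506 -0.244  0.007]
   tri [ 0.504 -0.257 -0.004]
stem_tip scene 0.56 [162.6 233.5] [ 0.496 -0.263  0.007]
stem_tip top 0.62 [341.4 202.4] [ 0.51  -0.265  0.007]
   tri [ 0.509 -0.263  0.018]
stem_collar_top scene 0.77 [161.5 2
[... 1589 characters left out ...]
0.   ]
box_c top 0.77 [106.7 192.5] [0.545 0.454 0.   ]
   tri [0.604 0.125 0.166]
bauble scene 0.93 [263.6 259. ] [ 0.708 -0.042  0.   ]
bauble top 0.56 [266.  142.7] [ 0.699 -0.037  0.   ]
bauble top 0.55 [349.5 201.2] [ 0.514 -0.291  0.   ]
   tri [ 0.701 -0.038 -0.009]
tape scene 0.74 [266.4 226.7] [0.596 0.027 0.   ]
tape scene 0.74 [160.4 239.8] [ 0.511 -0.275 -0.   ]
tape top 0.6 [246.3 174.1] [0.6   0.024 0.   ]
   tri [0.599 0.025 0.004]
tickets scene 0.71 [342.9 163.2] [0.405 0.46  0.   ]
tickets top 0.55 [103.9 240. ] [0.4   0.456 0.   ]
   tri [ 0.402  0.46  -0.003]
screwdriver top 0.67 [403.  221.8] [ 0.45  -0.453  0.   ]
screwdriver top 0.32 [355.2 204.9] [ 0.503 -0.308  0.   ]
```

```bash
python3 - <<'E'
import cv2,numpy as np
s=cv2.imread('pics/scene0.png');t=cv2.imread('pics/top0.png')
f=lambda i,x,y,w,h,W,H:cv2.resize(i[y:y+h,x:x+w],(W,H),interpolation=cv2.INTER_CUBIC)
cv2.imwrite('pics/a.png',cv2.resize(s,(800,600)))
A=f(s,110,160,100,100,400,300*4//3)[:300]
cv2.imwrite('pics/b.png',np.vstack([np.hstack([f(s,120,175,80,60,400,300),f(s,260,150,80,60,400,300)]),np.hstack([f(t,300,170,80,60,400,300),f(t,150,170,80,60,400,300)])]))
cv2.imwrite('pics/c.png',cv2.resize(t,(800,600)))
E
```

```text
(no output)
```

View pics/a.png

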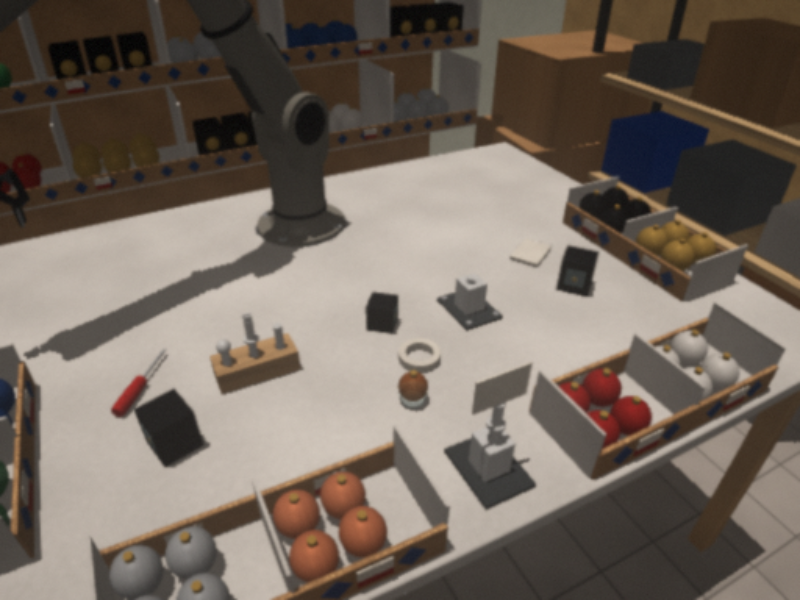

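View pics/b.png

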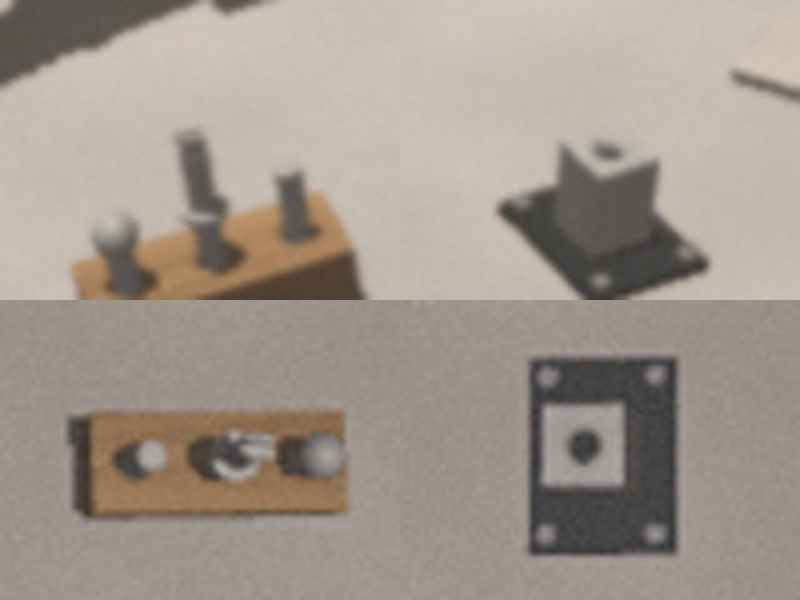

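View pics/c.png

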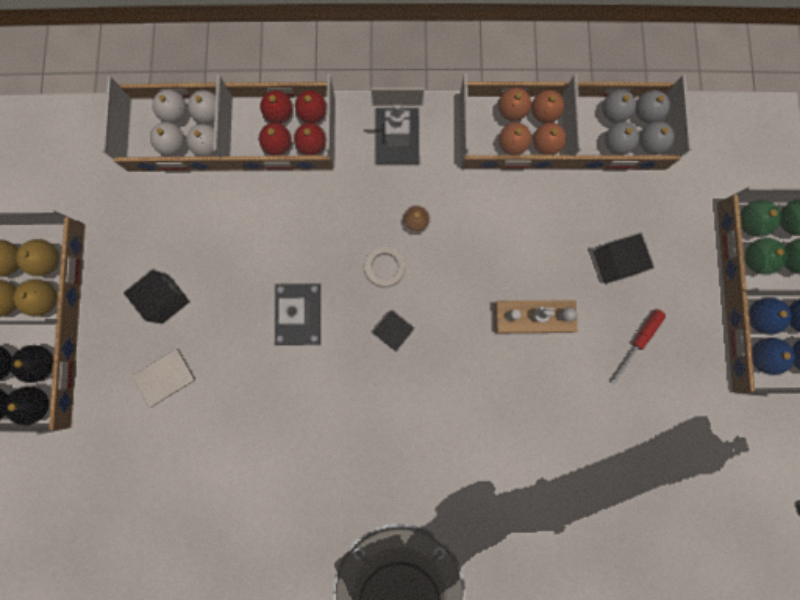

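Stem (with collar) is in the rack's middle hole, at top-image px ~(346,204). Plain rod is at (325,200) and ball rod at (357,200). The foot block's hole is at top px ~(186.7,199). Refining the measurements and planning the first move.

```bash
cat >> h.py <<'E'
def plan(xyz,yaw=90,tilt=None):
    """shift/turn numbers to TCP target, tool down with tool x at yaw deg"""
    s=r.get_obs(); M=rotm(s['orientation']); 
    y=np.radians(yaw); T=np.column_stack([[np.cos(y),np.sin(y),0],[np.sin(y),-np.cos(y),0],[0,0,-1]])
    if tilt is not None: T=rotm(tilt)@T
    d=M.T@(np.array(xyz)-s['tcp_pos']); w=R.from_matrix(M.T@T).as_rotvec()
    print('tcp',np.round(s['tcp_pos'],4),'shift',np.round(d/.25,4),'turn',np.round(w/(np.pi/2),4),'m',round(np.linalg.norm(d),3),'deg',round(np.degrees(np.linalg.norm(w)),1))
E
python3 - <<'E'
from h import *
P={n:r.grab_frame(n) for n in('top','scene')}
for n,(x,y,w,h) in dict(top=(160,170,60,60),scene=(280,160,50,50)).items():
    p=P[n]; g=cv2.cvtColor(p['pixels'],cv2.COLOR_RGB2GRAY)
    print(n,'outline foot',[round(o['conf'],2) for o in r.outline_of(p,'foot')])
    if n=='top':
        m=np.zeros_like(g); m[y:y+h,x:x+w]=255
        o=r.outline_of(p,'foot')[0]['pixels'].astype(np.uint8)
        o=cv2.erode(o,np.ones((3,3)))
        b=((g>110)&(o>0)).astype(np.uint8); k,l,st,c=cv2.connectedComponentsWithStats(b)
        i=1+np.argmax(st[1:,4]); cs,_=cv2.findContours((l==i).astype(np.uint8),cv2.RETR_EXTERNAL,cv2.CHAIN_APPROX_NONE)
        rc=cv2.minAreaRect(cs[0]); print('block rect',rc,'ctr',at_z(p,rc[0],.072),st[i])
        hole=(g<95)&(cv2.drawContours(np.zeros_like(g),cs,-1,1,-1)>0); v,u=np.nonzero(hole); print('hole',u.mean(),v.mean(),len(u),at_z(p,(u.mean(),v.mean()),.072),at_z(p,(u.mean(),v.mean()),.067))
        pr=cv2.minAreaRect(np.argwhere(r.outline_of(p,'foot')[0]['pixels'])[:,::-1].astype(np.float32)); print('plate',pr)
    ro=r.outline_of(p,'rack')
    if ro: rr=cv2.minAreaRect(np.argwhere(ro[0]['pixels'])[:,::-1].astype(np.float32)); print('rack',rr,at_z(p,rr[0],.045)); 
    if n=='top' and ro: print([np.round(at_z(p,q,.045),3).tolist() for q in cv2.boxPoints(rr)])
    so=r.outline_of(p,'stem')
    if so: q=np.argwhere(so[0]['pixels'])[:,::-1]; print('stem',so[0]['conf'],so[0]['rect'],q.mean(0))
# predicted upright stem at (.51,-.262)
for X in[(.51,-.262,.133),(.51,-.262,.083),(.51,-.262,.045)]: print(X,proj(P['top'],X).round(1),proj(P['scene'],X).round(1))
plan((.505,-.260,.23))
E
```

```text
top outline foot [0.72, 0.17]
block rect ((186.0, 198.5), (15.0, 16.0), 90.0) ctr [0.51803543 0.19555459 0.072     ] [178 191  17  16 233]
hole 186.34615384615384 198.8846153846154 26 [0.51692786 0.19454251 0.072     ] [0.51740746 0.19545901 0.067     ]
plate ((190.5, 200.5), (39.0, 29.0), 90.0)
rack ((342.0, 202.0), (20.0, 54.0), 90.0) [ 0.50797677 -0.25704531  0.045     ]
[[0.538, -0.178, 0.045], [0.537, -0.338, 0.045], [0.478, -0.335, 0.045], [0.479, -0.177, 0.045]]
stem 0.36 [77.9, 173.6, 43.2, 31.1] [ 99.64638347 189.50057405]
scene outline foot [0.55]
rack ((163.57281494140625, 231.77053833007812), (26.05278968811035, 55.68748474121094), 72.07208251953125) [ 0.53301918 -0.26474589  0.045     ]
stem 0.65 [156.8, 203.3, 9.9, 26.4] [160.28571429 213.81547619]
(0.51, -0.262, 0.133) [351.7 198.4] [157.6 201.9]
(0.51, -0.262, 0.083) [347.  200.1] [160.3 216.2]
(0.51, -0.262, 0.045) [343.7 201.3] [162.3 226.5]
tcp [ 0.2174 -0.6391  0.2313] shift [ 1.5775 -1.0651  0.0053] turn [ 0.     -0.     -0.7913] m 0.476 deg 71.2
```

Emit:
apply_moves(rows=[[0.8,-0.54,0,0,0,-0.4],[0.8,-0.54,0,0,0,-0.55],[0.8,-0.54,0,0,0,-0.55],[0.8,-0.54,0,0,0,-0.55],[0.8,-0.54,0,0,0,-0.55]], claw=1)

```text
clock: 2.72
tcp_pos: [0.3674, -0.4423, 0.2318]
orientation: [2.588, 1.78, 0.004]
contact_force: [-0.3, -0.7, 1.2]
grip_width: 0.0854
gripper_force: 0.0
```

```bash
python3 -c "
from h import *
plan((.505,-.259,.20))"
```

```text
tcp [ 0.3674 -0.4423  0.2318] shift [0.8812 0.2516 0.1294] turn [ 0.0012 -0.001  -0.2329] m 0.231 deg 21.0
```

Emit:
apply_moves(rows=[[0.88,0.25,0.13,0,0,-0.233],[0.88,0.25,0.13,0,0,-0.233],[0.88,0.25,0.13,0,0,-0.233],[0.88,0.25,0.13,0,0,-0.233],[0.88,0.25,0.13,0,0,-0.233]])

```text
clock: 3.35
tcp_pos: [0.505, -0.2613, 0.1986]
orientation: [-2.227, -2.214, -0.003]
contact_force: [-0.0, -0.6, 0.1]
grip_width: 0.0854
gripper_force: 0.0
```

```bash
python3 - <<'E'
from h import *
plan((.503,-.259,.088))
P=[r.grab_frame(n) for n in('scene','top')]
s,t=[p['pixels'][:,:,::-1] for p in P]
f=lambda i,x,y,w,h,W,H:cv2.resize(i[y:y+h,x:x+w],(W,H),interpolation=cv2.INTER_CUBIC)
cv2.imwrite('pics/d.png',np.hstack([f(s,110,165,100,75,400,300),f(t,300,165,100,75,400,300)]))
tc=r.get_obs()['tcp_pos']; print('tcp proj',proj(P[0],tc),proj(P[1],tc))
E
```

```text
tcp [ 0.505  -0.2613  0.1986] shift [ 0.0081 -0.0085  0.4425] turn [ 0.0005 -0.0013 -0.0038] m 0.111 deg 0.4
tcp proj [151.70741969 180.62023569] [360.40822277 198.82784023]
```

View pics/d.png

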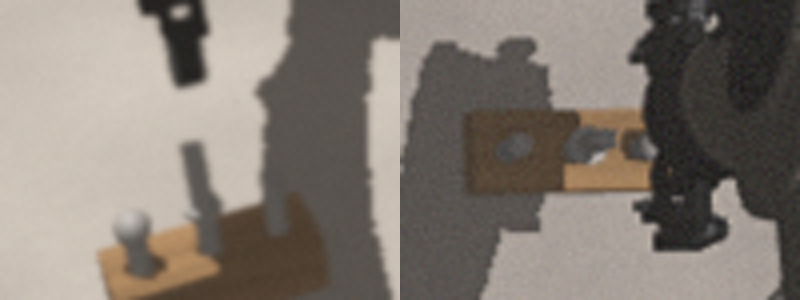

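The gripper hangs over the rack with the stem between the open fingers' plane. The stem top shows at scene px ~(157.5,201) and agrees with an upright stem near (0.507,-0.262). Descending.

Emit:
apply_moves(rows=[[0,0.006,0.15,0,0,0],[0,0.006,0.3,0,0,0],[0,0.006,0.38,0,0,0],[0,0.006,0.43,0,0,0],[0,0.006,0.44,0,0,0]])

```text
clock: 4.08
tcp_pos: [0.5035, -0.2666, 0.0885]
orientation: [-2.237, -2.205, 0.001]
contact_force: [-0.0, 0.1, 0.4]
grip_width: 0.0854
gripper_force: 0.0
```

Emit:
apply_moves(rows=[[0,0,0,0,0,0],[0,0,0,0,0,0],[0,0,0,0,0,0],[0,0,0,0,0,0],[0,0,0,0,0,0]], claw=0, newtons=25)

```text
clock: 4.7
tcp_pos: [0.5053, -0.2657, 0.0893]
orientation: [2.234, 2.206, 0.002]
contact_force: [2.6, -1.5, 0.5]
grip_width: 0.0152
gripper_force: 24.4
```

Emit:
apply_moves(rows=[[0,0,0,0,0,0],[0,0,-0.06,0,0,0],[0,0,-0.16,0,0,0],[0,0,-0.32,0,0,0],[0,0,-0.48,0,0,0]], newtons=60)

```text
clock: 5.32
tcp_pos: [0.5027, -0.2653, 0.2093]
orientation: [-2.234, -2.205, 0.003]
contact_force: [0.6, -0.7, -1.1]
grip_width: 0.0144
gripper_force: 58.8
```

```bash
cat > look.py <<'E'
from h import *
import sys
P=[r.grab_frame(n) for n in('scene','top')]
s=r.get_obs(); tc=np.array(s['tcp_pos']); print(tc.round(4),np.round(s['contact_force'],1),s['grip_width'])
out=[]
for p in P:
    u,v=proj(p,tc-[0,0,.04]).astype(int); x,y=max(0,min(u-40,432)),max(0,min(v-30,324))
    out.append(cv2.resize(p['pixels'][y:y+60,x:x+80,::-1],(400,300),interpolation=cv2.INTER_CUBIC)); print('crop origin',x,y)
cv2.imwrite(sys.argv[1],np.hstack(out))
for t in('stem_tip','stem_collar_top'):
    L=[r.landmark_of(p,t)[:1] for p in P]
    print(t,[(np.round(l[0]['point'],1),round(l[0]['conf'],2)) for l in L if l])
    if all(L): print(tri([ray(p,l[0]['point']) for p,l in zip(P,L)]).round(4))
E
python3 look.py pics/e.png; python3 -c "
from h import *
plan((.518,.196,.20))"
```

```text
[ 0.5058 -0.2664  0.2131] [ 1.2 -1.  -1. ] 0.014392839812032064
crop origin 113 159
crop origin 317 168
stem_tip [(array([155.3, 198.6]), 0.44), (array([351. , 202.1]), 0.6)]
[ 0.4989 -0.2618  0.1362]
stem_collar_top [(array([154.8, 178.1]), 0.45), (array([363.2, 197.2]), 0.41)]
[ 0.5073 -0.2634  0.2098]
tcp [ 0.5027 -0.2653  0.2073] shift [1.8459 0.0367 0.0312] turn [-0.002  -0.0007 -0.0084] m 0.462 deg 0.8
```

View pics/e.png

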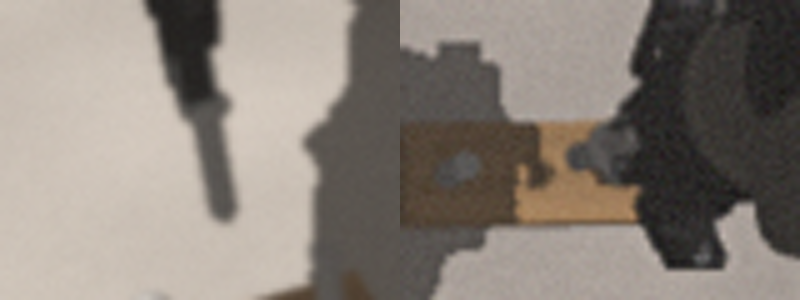

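Stem is held with the collar just below the fingertips, tip at scene px (157.6,202), and the hole is empty. Carrying it to the foot, high over the small box.

Emit:
apply_moves(rows=[[0.15,0,0,0,0,0],[0.38,0.01,0,0,0,0],[0.6,0.02,0,0,0,0],[0.82,0.02,0,0,0,0],[0.95,0.02,0,0,0,0]])

```text
clock: 6.25
tcp_pos: [0.5109, -0.025, 0.2074]
orientation: [-2.23, -2.209, 0.002]
contact_force: [0.6, -0.2, -0.9]
grip_width: 0.0144
gripper_force: 58.9
```

Emit:
apply_moves(rows=[[0.23,0,0,0,0,0],[0.46,0.01,0,0,0,0],[0.69,0.02,0,0,0,0],[0.84,0.02,0,0,0,0],[0.9,0.02,0,0,0,0]])

```text
clock: 6.88
tcp_pos: [0.5188, 0.1989, 0.2074]
orientation: [-2.23, -2.21, 0.003]
contact_force: [0.1, -0.9, -2.1]
grip_width: 0.0145
gripper_force: 58.9
```

Emit:
apply_moves(rows=[[0,0,0,0,0,0],[0,0,0.04,0,0,0],[0,0,0.08,0,0,0]])

```text
clock: 7.25
tcp_pos: [0.5204, 0.1945, 0.1877]
orientation: [2.239, 2.203, -0.002]
contact_force: [0.3, -0.9, -1.7]
grip_width: 0.0139
gripper_force: 58.9
```

```bash
python3 look.py pics/f.png; python3 -c "
from h import *
for i in range(4):
  r.grab_frame('top'); plan((.518,.196,.168))"
```

```text
[0.5195 0.1948 0.187 ] [-0.3  0.5 -0.4] 0.014263833411599714
crop origin 263 129
crop origin 141 165
stem_tip [(array([301.6, 170.7]), 0.4)]
stem_collar_top [(array([309.4, 149.3]), 0.42)]
tcp [0.5205 0.1967 0.1891] shift [-0.0028 -0.0099  0.0843] turn [ 0.0003 -0.0001 -0.0085] m 0.021 deg 0.8
tcp [0.5205 0.1968 0.1891] shift [-0.0032 -0.0099  0.0846] turn [ 0.0004 -0.0001 -0.0083] m 0.021 deg 0.8
tcp [0.5205 0.1968 0.1892] shift [-0.0033 -0.0099  0.0846] turn [ 0.0004 -0.0001 -0.0083] m 0.021 deg 0.8
tcp [0.5204 0.1968 0.1891] shift [-0.0033 -0.0097  0.0844] turn [ 0.0004 -0.0001 -0.0083] m 0.021 deg 0.7
```

View pics/f.png

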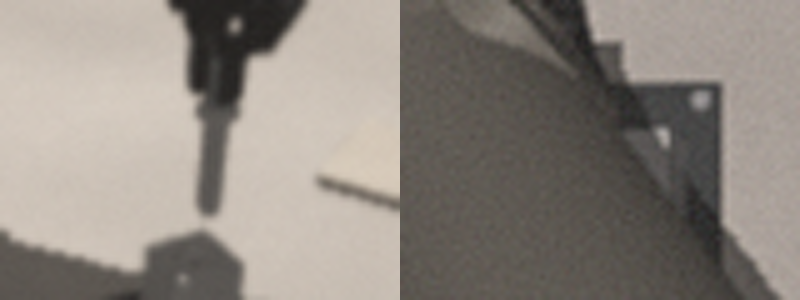

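```bash
python3 - <<'E'
from h import *
p=r.grab_frame('scene'); s=r.get_obs(); tc=np.array(s['tcp_pos']);print(tc,np.round(s['orientation'],3))
f=lambda X:((proj(p,X)-[263,129])*5).round(0)
x,y,z=tc
print('tip low',f((x,y,z-.0815)),'collar mid',f((x,y,z-.0085)),'tcp',f(tc))
for X in[(.518,.196)]:
    for a,b in((-23,-23),(-23,23),(23,23),(23,-23)): print('corner',a,b,f((X[0]+a/1e3,X[1]+b/1e3,.072)))
g=cv2.cvtColor(p['pixels'],cv2.COLOR_RGB2GRAY)[129:189,263:343]
g=cv2.resize(g,(800,600),interpolation=cv2.INTER_CUBIC)[150:600]
g=cv2.createCLAHE(4,(4,4)).apply(g); cv2.imwrite('pics/g.png',g)
E
```

```text
[0.52037153 0.19677808 0.18904599] [2.236e+00 2.207e+00 1.000e-03]
tip low [203. 208.] collar mid [213. 106.] tcp [214.  94.]
corner -23 -23 [145. 244.]
corner -23 23 [206. 227.]
corner 23 23 [245. 263.]
corner 23 -23 [184. 281.]
```

View pics/g.png

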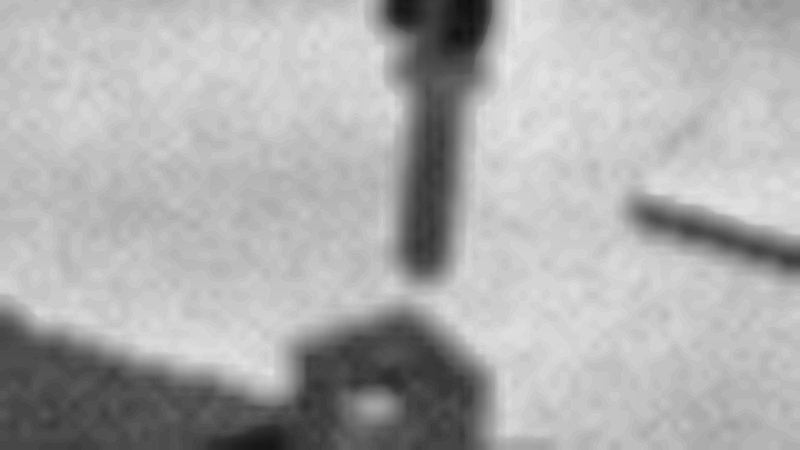

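The picture shows the stem's lower end at crop px (425,275) and the block's far corner at (405,305). The stem leans about 2.6° in y (tip toward +y). Righting it and re-centring just above the mouth.

Emit:
apply_moves(rows=[[-0.004,-0.008,0.03,0,-0.015,0],[-0.008,-0.016,0.06,0,-0.03,0],[-0.008,-0.016,0.08,0,-0.03,0],[-0.008,-0.016,0.08,0,-0.03,0]])

```text
clock: 8.3
tcp_pos: [0.5158, 0.1948, 0.1681]
orientation: [2.212, 2.184, -0.054]
contact_force: [-0.2, -0.1, -0.6]
grip_width: 0.0144
gripper_force: 58.7
```

```bash
python3 - <<'E'
from h import *
ps=[r.grab_frame('scene') for _ in range(6)]; p=ps[-1]
s=r.get_obs(); tc=np.array(s['tcp_pos']);print(tc.round(4),np.round(s['orientation'],3),np.round(s['contact_force'],1))
X0,Y0=275,140
f=lambda X:((proj(p,X)-[X0,Y0])*12).round(0)
x,y,z=tc
print('tip low',f((x,y,z-.0815)),'collar mid',f((x,y,z-.0085)),'axis@.02',f((x,y,z-.02)),'axis@.075',f((x,y,z-.0765)))
for a,b in((-23,-23),(-23,23),(23,23),(23,-23),(0,0)): print('corner',a,b,f((.518+a/1e3,.196+b/1e3,.072)))
g=np.mean([cv2.cvtColor(q['pixels'],cv2.COLOR_RGB2GRAY) for q in ps],0).astype(np.uint8)[Y0:Y0+50,X0:X0+60]
g=cv2.resize(g,(720,600),interpolation=cv2.INTER_CUBIC); g=cv2.LUT(g,np.clip((np.arange(256)-30)*1.9,0,255).astype(np.uint8)); cv2.imwrite('pics/i.png',g)
E
```

```text
[0.5164 0.1947 0.169 ] [ 2.212  2.183 -0.051] [ 0.4 -0.5 -0.6]
tip low [322. 426.] collar mid [345. 187.] axis@.02 [342. 226.] axis@.075 [323. 410.]
corner -23 -23 [205. 455.]
corner -23 23 [350. 413.]
corner 23 23 [445. 499.]
corner 23 -23 [298. 543.]
corner 0 0 [324. 476.]
```

View pics/i.png

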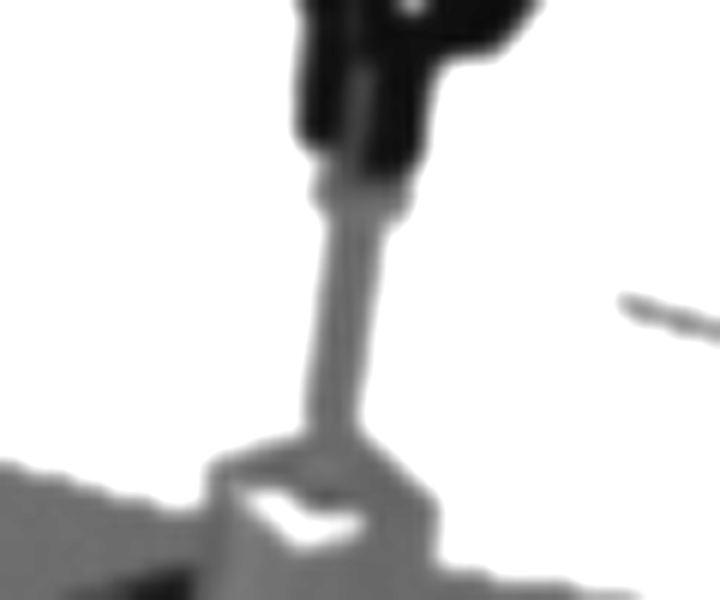

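The tube's lower end lies over the mouth in u (332 against 324–330 expected) and is nearly upright. The block's corners match the estimate within ~1–2 mm. Descending by feel.

Emit:
apply_moves(rows=[[0,0,0.02,0,0,0],[0,0,0.04,0,0,0],[0,0,0.055,0,0,0],[0,0,0.065,0,0,0],[0,0,0.07,0,0,0]])

```text
clock: 9.22
tcp_pos: [0.5162, 0.1939, 0.1511]
orientation: [2.212, 2.183, -0.052]
contact_force: [0.3, -0.6, -1.1]
grip_width: 0.0146
gripper_force: 58.7
```

Emit:
apply_moves(rows=[[0,0,0.006,0,0,0],[0,0,0.012,0,0,0],[0,0,0.012,0,0,0]])

```text
clock: 9.6
tcp_pos: [0.5162, 0.1939, 0.1483]
orientation: [2.212, 2.183, -0.052]
contact_force: [-0.5, -0.0, -1.3]
grip_width: 0.014
gripper_force: 58.8
```

Emit:
apply_moves(rows=[[0,0,0.005,0,0,0],[0,0,0.01,0,0,0],[0,0,0.015,0,0,0],[0,0,0.015,0,0,0]])

```text
clock: 10.1
tcp_pos: [0.5162, 0.1937, 0.1445]
orientation: [2.212, 2.184, -0.052]
contact_force: [0.2, 0.9, -2.0]
grip_width: 0.0143
gripper_force: 58.8
```

Emit:
apply_moves(rows=[[0,0,0.004,0,0,0],[0,0,0.008,0,0,0],[0,0,0.008,0,0,0]])

```text
clock: 10.48
tcp_pos: [0.5162, 0.1936, 0.1425]
orientation: [2.212, 2.183, -0.052]
contact_force: [0.5, 1.9, -1.2]
grip_width: 0.0144
gripper_force: 58.8
```

Side force +y 1.9 N: the tilted tool axis drifts −y as it descends. Correcting this in the further steps.

Emit:
apply_moves(rows=[[0.004,0,0,0,0,0],[0.0055,0,0.004,0,0,0],[0.0055,0,0.008,0,0,0],[0.0055,0,0.008,0,0,0]])

```text
clock: 10.98
tcp_pos: [0.5162, 0.1945, 0.1403]
orientation: [2.212, 2.183, -0.053]
contact_force: [0.2, -0.4, -0.6]
grip_width: 0.0147
gripper_force: 58.8
```

Emit:
apply_moves(rows=[[0,0,0.004,0,0,0],[0.0005,0,0.008,0,0,0],[0.0005,0,0.008,0,0,0]])

```text
clock: 11.35
tcp_pos: [0.5161, 0.1948, 0.1385]
orientation: [2.212, 2.183, -0.052]
contact_force: [-0.4, 0.0, -0.5]
grip_width: 0.0148
gripper_force: 58.9
```

Emit:
apply_moves(rows=[[0,0,0.003,0,0,0],[0.0005,0,0.006,0,0,0],[0.0005,0,0.008,0,0,0]])

```text
clock: 11.72
tcp_pos: [0.5164, 0.1952, 0.1373]
orientation: [2.212, 2.183, -0.051]
contact_force: [-1.6, -0.2, 7.8]
grip_width: 0.0142
gripper_force: 59.5
```

Emit:
apply_moves(rows=[[0,0,0.003,0,0,0],[0.0005,0,0.006,0,0,0],[0.0005,0,0.006,0,0,0]])

```text
clock: 12.1
tcp_pos: [0.5166, 0.1951, 0.1356]
orientation: [2.212, 2.183, -0.051]
contact_force: [-1.6, -0.4, 3.7]
grip_width: 0.0143
gripper_force: 59.5
```

Emit:
apply_moves(rows=[[0,0,0.002,0,0,0],[0,0,0.004,0,0,0],[0,0,0.004,0,0,0]])

```text
clock: 12.48
tcp_pos: [0.5166, 0.195, 0.1344]
orientation: [2.212, 2.183, -0.051]
contact_force: [0.1, -0.4, 4.6]
grip_width: 0.0142
gripper_force: 59.3
```

Emit:
apply_moves(rows=[[0,0,0.002,0,0,0],[0,0,0.004,0,0,0],[0,0,0.004,0,0,0]])

```text
clock: 12.85
tcp_pos: [0.5163, 0.1949, 0.133]
orientation: [2.212, 2.183, -0.052]
contact_force: [0.1, 0.1, 2.6]
grip_width: 0.0141
gripper_force: 59.1
```

Emit:
apply_moves(rows=[[0,0,0.002,0,0,0],[0.0005,0,0.004,0,0,0],[0.0005,0,0.006,0,0,0],[0.0005,0,0.006,0,0,0]])

```text
clock: 13.35
tcp_pos: [0.5161, 0.1948, 0.1312]
orientation: [2.212, 2.183, -0.053]
contact_force: [-0.7, 0.3, 1.2]
grip_width: 0.0144
gripper_force: 58.9
```

Emit:
apply_moves(rows=[[0,0,0.002,0,0,0],[0.0005,0,0.004,0,0,0],[0.0005,0,0.006,0,0,0],[0.0005,0,0.006,0,0,0]])

```text
clock: 13.85
tcp_pos: [0.5161, 0.1948, 0.1298]
orientation: [2.212, 2.183, -0.053]
contact_force: [-0.4, -0.9, 2.8]
grip_width: 0.0141
gripper_force: 58.9
```

Emit:
apply_moves(rows=[[0,0,0.002,0,0,0],[0.0005,0,0.004,0,0,0],[0.0005,0,0.006,0,0,0],[0.0005,0,0.006,0,0,0]])

```text
clock: 14.35
tcp_pos: [0.5162, 0.1949, 0.1283]
orientation: [2.212, 2.183, -0.052]
contact_force: [-0.2, 0.0, 1.8]
grip_width: 0.0145
gripper_force: 58.9
```

Emit:
apply_moves(rows=[[0,0,0.002,0,0,0],[0.0005,0,0.004,0,0,0],[0.0005,0,0.006,0,0,0],[0.0005,0,0.006,0,0,0]])

```text
clock: 14.85
tcp_pos: [0.5163, 0.1949, 0.1269]
orientation: [2.212, 2.183, -0.052]
contact_force: [-0.6, -1.3, 2.5]
grip_width: 0.0143
gripper_force: 58.9
```

Emit:
apply_moves(rows=[[0,0,0.002,0,0,0],[0.0005,0,0.004,0,0,0],[0.0005,0,0.006,0,0,0],[0.0005,0,0.006,0,0,0]])

```text
clock: 15.35
tcp_pos: [0.5163, 0.195, 0.1255]
orientation: [2.212, 2.183, -0.052]
contact_force: [-0.3, -2.3, 5.3]
grip_width: 0.0143
gripper_force: 59.0
```

Emit:
apply_moves(rows=[[-0.001,0,0.002,0,0,0],[-0.001,0,0.004,0,0,0],[-0.001,0,0.005,0,0,0],[-0.001,0,0.005,0,0,0]])

```text
clock: 15.85
tcp_pos: [0.5163, 0.1949, 0.1244]
orientation: [2.212, 2.183, -0.052]
contact_force: [-0.1, -0.6, 5.0]
grip_width: 0.014
gripper_force: 59.1
```

Emit:
apply_moves(rows=[[0,0,0.002,0,0,0],[0,0,0.004,0,0,0],[0,0,0.005,0,0,0],[0,0,0.005,0,0,0]])

```text
clock: 16.35
tcp_pos: [0.5163, 0.1948, 0.1232]
orientation: [2.212, 2.183, -0.052]
contact_force: [-0.9, -1.3, 6.5]
grip_width: 0.0147
gripper_force: 59.2
```

Emit:
apply_moves(rows=[[0,0,0.002,0,0,0],[0,0,0.004,0,0,0],[0,0,0.004,0,0,0]])

```text
clock: 16.73
tcp_pos: [0.5165, 0.1949, 0.1228]
orientation: [2.212, 2.183, -0.051]
contact_force: [-1.4, -1.7, 10.5]
grip_width: 0.0145
gripper_force: 60.0
```

Emit:
apply_moves(rows=[[0,0,0.001,0,0,0],[0,0,0.002,0,0,0],[0,0,0.002,0,0,0]])

```text
clock: 17.1
tcp_pos: [0.5166, 0.195, 0.1227]
orientation: [2.212, 2.183, -0.051]
contact_force: [-3.6, -3.0, 14.7]
grip_width: 0.0146
gripper_force: 60.3
```

Emit:
apply_moves(rows=[[-0.0015,-0.0015,0,0,0,0],[-0.0015,-0.0015,0.001,0,0,0],[-0.0015,-0.0015,0.001,0,0,0]])

```text
clock: 17.48
tcp_pos: [0.5165, 0.1949, 0.1227]
orientation: [2.212, 2.183, -0.049]
contact_force: [-2.8, -1.6, 15.4]
grip_width: 0.0144
gripper_force: 60.3
```

Firm bottom: 15 N with no further travel. Easing the push slightly, then opening.

Emit:
apply_moves(rows=[[0,0,-0.002,0,0,0],[0,0,-0.003,0,0,0],[0,0,-0.003,0,0,0]])

```text
clock: 17.85
tcp_pos: [0.5164, 0.1948, 0.1228]
orientation: [2.212, 2.183, -0.05]
contact_force: [-1.5, -1.4, 8.5]
grip_width: 0.0142
gripper_force: 59.6
```

Emit:
apply_moves(rows=[[0,0,0,0,0,0],[0,0,0,0,0,0],[0,0,0,0,0,0],[0,0,0,0,0,0],[0,0,0,0,0,0]], claw=1)

```text
clock: 18.48
tcp_pos: [0.5158, 0.1943, 0.1219]
orientation: [2.212, 2.183, -0.052]
contact_force: [-0.4, -0.4, 0.5]
grip_width: 0.0851
gripper_force: 0.0
```

Emit:
apply_moves(rows=[[0,0,-0.05,0,0,0],[0,0,-0.15,0,0,0],[0,0,-0.3,0,0,0],[0,0,-0.45,0,0,0],[0,0,-0.6,0,0,0]])

```text
clock: 19.1
tcp_pos: [0.5158, 0.2016, 0.2741]
orientation: [2.212, 2.183, -0.051]
contact_force: [-0.0, 0.6, 0.1]
grip_width: 0.0858
gripper_force: 0.0
```

Emit:
apply_moves(rows=[[-0.2,0,0,0,0,0],[-0.4,0,0,0,0,0],[-0.6,0,0,0,0,0],[-0.8,0,0,0,0,0],[-0.8,0,0,0,0,0]])

```text
clock: 19.73
tcp_pos: [0.5133, -0.003, 0.2822]
orientation: [2.219, 2.174, -0.053]
contact_force: [0.0, 0.6, 0.9]
grip_width: 0.0852
gripper_force: 0.0
```

```bash
python3 - <<'E'
from h import *
P=[r.grab_frame(n) for n in('scene','top')]
out=[]
for p in P:
    u,v=proj(p,(.518,.196,.1)).astype(int); x,y=u-40,v-30
    out.append(cv2.resize(p['pixels'][y:y+60,x:x+80,::-1],(400,300),interpolation=cv2.INTER_CUBIC)); f=lambda z:((proj(p,(.518,.196,z))-[x,y])*5).round()
    print('expect mouth,collar top,stem top',f(.072),f(.041+.076),f(.041+.126))
cv2.imwrite('pics/j.png',np.hstack(out)); print(r.get_obs()['tcp_pos'],r.get_obs()['contact_force'])
E
```

```text
expect mouth,collar top,stem top [200. 189.] [206. 129.] [213.  59.]
expect mouth,collar top,stem top [209. 158.] [194. 150.] [176. 140.]
[0.51339699 0.00180076 0.28205669] [0.07514426 0.72257553 0.58612651]
```

View pics/j.png

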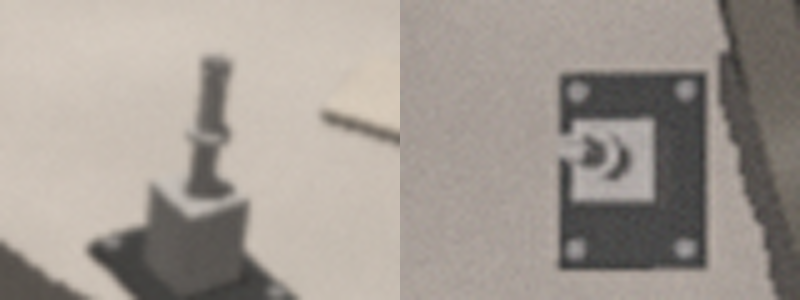

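The stem stands upright in the foot. In the left crop its top is at (216,60), where (213,59) was expected, and its collar is at (209,130), where (206,129) was expected. The arm is clear, so I'm handing in.

```bash
python3 -c "
from h import *
print(r.hand_in())"
```

```text
the job is handed in; nothing more can be done
None
```

The stem is in the foot's socket, pushed past the ring to a firm stop (about 15 N, no further travel) at about 30 mm depth, released and standing upright, and the job is handed in; no verdict came back.

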